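Tighten the drilling clamp on a jade tablet

ROBOT

A 7-joint arm with a two-finger parallel gripper is mounted at the origin on a cart in front of the work surface, level with it; the furniture and walls round the work are solid. World frame = base frame: x ahead of the robot, y to its left, z up, the work surface at z = 0. Lengths are in m, angles in rad, forces in N, time in s.
With the tool pointing down it reaches from about 0.425 to 0.925 m from the base axis. Payload 6.8 kg.
Tool frame: the origin (TCP) lies on the mounting face of the last link; the fingertips stand 173 mm ahead of it and the grasp point (between the pads) lies 155 mm ahead of it; z points along the fingers, y is the line along which they close (so a half turn about z gives the same grasp; the last joint's range is limited). The gripper opens to 85 mm and grips with 20 to 120 N. Pads are 22 mm wide; open, the fingers measure 114 mm over their backs; the gripper's body (76 mm by 85 mm) begins 54 mm behind the grasp point. The pads swing forward as they close: fully open they stand 13 mm farther back than shut.
Start: joints at [-1.307, 0.477, 0.022, 1.555, -0.011, 1.109, -0.083], TCP at [0.245, 0.629, 0.405] pointing down, gripper open.
Joint ranges: [-2.96, 2.96], [-0.34, 2.1], [-1.41, 1.46], [0.24, 2.44], [-1.37, 4.51], [0.17, 1.92], [-2.96, 2.96]. Speed limits (rad/s): [2.39, 2.39, 3.14, 3.14, 3.14, 3.14, 3.14].

INTERFACE

Orientations are given as a rotation vector (axis times angle).
In Python, from bench import r gives the robot as it stands.
- The arm moves only by the tool arm_command, never from a script. Its argument "plan" is a list of rows, each an object of numbers: "claw": the closure, from 0 (fully open) to 1 (shut); "tx", "ty", "tz": the shift along the tool's x, y, z in m; "ax", "ay", "az": the turn, a rotation vector about the tool's x, y, z in degrees. A call has exactly 10 rows; each row shifts and turns the commanded pose from where the row before left it, along the tool's axes as they then stand; what a row does not reach is not made up. A row lasts 1/12 s, in which the tool goes at most 41.7 mm and 7.16 degrees, less where a joint would pass 70% of its speed; a pose out of reach is approached as far as the arm can. A call is refused whole if a number of a shift passes 0.0417 or a number of a turn 7.16, either way. A call with a gripper value outside its range is refused whole. The fingers move at their own pace and stop on an object; "squeeze" is the grip in N (left out, the last holds). Time passes only in rows, so rows that do not move let the fingers close, or fill a call up. It gives the time, the measured TCP pose, the force, the opening and the grip force at its end, in the units of the state.
- r.get_obs(): the state, without advancing time (a new reading comes with each control period).
- r.grab_frame(name): name is "scene" or "top"; returns the picture (480x640x3 uint8, red, green, blue); there is no depth.
- r.camera_model(name): a dict with "fx", "fy", "cx", "cy" (pixels), "k1" (the pictures are not rectified: a ray, as slopes to the right and down, at radius r is drawn at 1 + k1 r^2 times it, then the intrinsics apply), "position" and "orientation" of the camera in the world. Camera axes: x right, y up, looking along -z (the intrinsics and any distortion apply to the point x, -y, -z); pixel columns grow to the right and rows downward; lengths in m; the calibration is good to about 2 mm. A picture is of the moment at which its call begins. camera_model takes no time and is no camera call.
- r.hand_in(): hands the job in; it is judged then, once.
Trained networks look in the newest picture that a camera, given by its name, has taken for a name from the list of things; names that differ only in an ending like _2 or _b are one class to them, and where a whole thing is asked for, a point or a joint stands for the part that bears it (a point fixed in the world has none). Each returns a list of dicts, best first, with "confidence" (0 to 1); they miss things now and then, are a little off and sometimes report something else, mostly with a low value. They report only what shows in the picture. A call takes as long as a camera call. They do not tell look-alikes from the thing itself.
- r.boxes_of(target, camera): "location" ([x, y, z] in m, in the coordinates of the camera as it stood for that picture, good to about 4 mm: the middle of the surface that is visible of it).
- r.tip_of(target, camera): "location" ([x, y, z] in m, in the coordinates of the camera as it stood for that picture, good to about 4 mm: a listed point, or the origin of a listed thing).
The state is a dict: "clock": time; "joints": joint angles; "qvel": joint speeds; "tau": joint torques, N m; "tcp_pos": TCP position; "orientation": TCP orientation; "contact_force": force on the tool from outside, world axes, zero at the start; "moment": the same for the moment, N m; "grip_width": finger opening in m; "gripper_force": force on a finger pad.
Only numpy, scipy, OpenCV 4.12 (cv2) and the standard library are available. Lean on these libraries where they do the work, as an engineer would, in place of code of your own. Each camera call takes 0.05 s, during which the arm holds its last target. There are 200 camera calls.

TASK

Tighten the red-winged thumbscrew of the small grey drilling clamp, so that the jade tablet lying in it is held for drilling: push the wings round clockwise (seen from above) with the fingertips, stroke after stroke, until the screw will turn no further and its foot bears on the tablet. Only push the wings, do not pinch them, do not lift or shift the tablet, leave the things round the clamp where they are, and finish clear of everything.

Things in the scene. Friction and masses are not known exactly. Their poses are not given: they have to be found in the camera images.
- clamp: grey drilling clamp, fixed to the table. Origin: on the table, on the screw's axis; its +x points to the mast. Base 112 x 90 mm, top at z = 14 mm, with a 2 mm cork pad on which the tablet lies. An arm, 24 mm wide, top at z = 52 mm, reaches from the mast over the tablet (to 24 mm past the axis) and carries the upright screw in a bushing (radius 9 mm, 3 mm tall).
- mast_top (a point): top centre of the clamp's mast, 16 mm along the clamp's x, 30 mm wide, z = 97 mm. Its near face is 34 mm from the screw axis, so a fingertip cannot well follow a wing right round past it; the other three sides are open.
- thumbscrew (a joint): turn of the thumbscrew in rad: grows clockwise seen from above; 0 = backed right off, 10.5 = its firm stop, tight. The screw goes down 3.27 mm a turn; its foot touches the tablet about 0.9 rad before the stop. It turns stiffly (0.035 N m) and stays where it is left.
- screw_axis (a point): top centre of the thumbscrew's steel hub (hub radius 7.5 mm, 18 mm tall), on the screw axis; about z = 80 mm backed off, 74.5 mm tight.
- wing_a (a point): outermost point of one red wing, 30 mm from the axis, half-way up the wing. Each wing is an upright rounded blade, 6 mm thick and 22 mm tall (11 mm above and below this point). It moves with the screw; this point is at about z = 76 mm backed off and 70.5 mm tight.
- wing_b (a point): the same point of the opposite wing.
- push_faces: the half (3 mm) of both wings whose faces are pushed to turn the screw clockwise: the sides that trail in that turn. Origin on the screw axis, at the hub's underside.
- lead_faces: the other half (3 mm) of both wings, with the faces that lead in a clockwise turn. Same origin.
- foot (a point): centre of the underside of the screw's round steel foot (radius 9.5 mm), which goes up and down with the screw and does not turn.
- spindle: the screw's plain shaft and foot below the arm; origin at the foot's underside.
- tablet: grey-green jade tablet, 56 x 45 x 6 mm, loose on the cork pad beneath the foot; origin at the centre of its underside (z = 16 mm).
- next_tablet: bystander: another jade tablet, 57 x 45 x 6 mm, loose on the table; origin at the centre of its underside.
- stamp: bystander: brown turned stamp, 27 x 27 x 63 mm, standing loose; origin at the centre of its underside.
- torch: bystander: black pocket torch, 28 x 106 x 28 mm, lying loose along its y; origin at the centre of its underside.
- gift_box: bystander: dark green gift box, 65 x 65 x 44 mm, loose; origin at the centre of its underside.
- ink_tin: bystander: red round ink tin, 60 mm across, 20 mm tall, loose; origin at the centre of its underside.
Mind the look-alikes: they are no part of the job. Of the things shaped like the clamp, the grey one is meant.

How it is judged:
At the end, for the whole second after the job is handed in: The thumbscrew is at its stop (within 0.4 rad) and at rest, and its foot presses on the tablet (more than 0.5 N), whose centre is within 20 mm of the screw axis (value of joint thumbscrew above 10.1 rad and velocity of joint thumbscrew between -0.1 and 0.1 rad/s and contact force between spindle and tablet above 0.5 N and horizontal distance between foot and tablet below 0.02 m and linear speed of tablet below 0.02 m/s); the robot touches nothing.
It fails at once if a wing is pinched: the fingers press (over 4 N) on both sides of the wings at once (contact force between the fingers and push_faces above 4 N and contact force between the fingers and lead_faces above 4 N).
It fails at once if the tablet in the clamp is shifted or lifted by more than 12 mm (distance of tablet from where it was at the start of the episode above 0.012 m).
It fails at once if a thing beside the clamp is moved by more than 20 mm (distance of any of next_tablet, stamp, torch, gift_box, ink_tin from where it was at the start of the episode above 0.02 m).
It also fails if it takes over 64 s, if anything falls off the work surface, if the arm or the gripper's body presses on something with over 40 N, if the wrist force passes 120 N, or if a joint passes its speed limit or range.

## Working session

There is one attempt and no reset: what is moved stays moved. The work goes in short steps, Python scripts to look and compute and a tool call to move; the robot and the scene stay as the last step left them, time stands still between calls to the robot, and variables do not carry over. Pictures are saved under pics/ and viewed, at most 10 in all, crops included, and the job is handed in when it is done.

Besides the shell and the picture viewer there is one more tool, called after "Call:" by a JSON object that holds its "fn" and its "kwargs", one argument or row to a line. arm_command: Moves the arm, as the interface text tells. Its arguments: {"type":"object","properties":{"plan":{"type":"array","items":{"type":"object","properties":{"claw":{"type":"number"},"tx":{"type":"number"},"ty":{"type":"number"},"tz":{"type":"number"},"ax":{"type":"number"},"ay":{"type":"number"},"az":{"type":"number"}}}},"squeeze":{"type":"number"}},"required":["plan"]}

```bash
mkdir -p pics; cat > h.py <<'E'
import numpy as np,cv2
from scipy.spatial.transform import Rotation as R
from bench import r
def M(o):
    o=np.array(o,float)
    return o if o.shape==(3,3) else (R.from_rotvec(o) if o.size==3 else R.from_quat(o)).as_matrix()
def w(c,p):
    m=r.camera_model(c); return M(m["orientation"])@np.array(p)+np.array(m["position"])
def px(c,P):
    m=r.camera_model(c); q=M(m["orientation"]).T@(np.array(P)-m["position"]); u=np.array([q[0],-q[1]])/-q[2]
    u=u*(1+m["k1"]*(u@u)); return m["fx"]*u[0]+m["cx"],m["fy"]*u[1]+m["cy"]
E
python3 - <<'E'
from h import *
for c in ("scene","top"):
    print(c,r.camera_model(c)); cv2.imwrite(f"pics/{c}0.png",r.grab_frame(c)[:,:,::-1])
    for t in ("screw_axis","wing_a","mast_top","clamp","tablet","stamp","torch","gift_box","ink_tin","next_tablet"):
        for d in r.tip_of(t,c)[:4]: print(t,round(d["confidence"],2),np.round(w(c,d["location"]),3))
print(r.get_obs())
E
```

```text
scene {'fx': 557.3743608182712, 'fy': 557.3743608182712, 'cx': 318.966271528129, 'cy': 241.61055517836405, 'k1': 0.05947768637857749, 'position': array([-0.2074083 ,  0.62447319,  0.66132125]), 'orientation': array([ 0.58856433, -1.04431981, -1.91608853])}
screw_axis 0.63 [0.553 0.119 0.024]
screw_axis 0.6 [0.56  0.119 0.078]
screw_axis 0.45 [ 0.555 -0.146  0.08 ]
screw_axis 0.44 [0.55  0.115 0.013]
wing_a 0.76 [0.527 0.107 0.078]
wing_a 0.68 [ 0.581 -0.145  0.08 ]
wing_a 0.63 [0.585 0.114 0.075]
wing_a 0.51 [ 0.527 -0.145  0.078]
mast_top 0.8 [ 0.597 -0.147  0.099]
mast_top 0.78 [0.599 0.107 0.096]
mast_top 0.23 [0.524 0.237 0.003]
clamp 0.76 [ 0.556 -0.142  0.002]
clamp 0.63 [ 0.553  0.115 -0.   ]
tablet 0.64 [0.548 0.114 0.016]
tablet 0.32 [0.5   0.012 0.004]
stamp 0.74 [ 0.632  0.205 -0.001]
stamp 0.71 [0.525 0.109 0.076]
torch 0.59 [0.498 0.014 0.004]
torch 0.27 [0.554 0.118 0.024]
gift_box 0.78 [0.699 0.345 0.001]
gift_box 0.54 [0.481 0.397 0.   ]
gift_box 0.35 [0.497 0.014 0.006]
ink_tin 0.81 [ 0.48   0.399 -0.002]
next_tablet 0.78 [ 0.525  0.237 -0.001]
next_tablet 0.59 [0.52
[... 1021 characters left out ...]
 array([-1.30712306,  0.47702123,  0.02242589,  1.55540076, -0.01147986,
        1.10929458, -0.08307623]), 'qvel': array([ 6.58946464e-04, -6.04361895e-04,  1.08160181e-03,  7.51448284e-04,
       -7.63928766e-05,  5.56916524e-04,  5.98600575e-04]), 'tau': array([-7.11420580e-04, -5.96329165e+01,  1.60697389e+00, -2.81550801e+01,
        1.26078841e-02,  1.69444625e-03,  1.50022021e-06]), 'tcp_pos': array([0.24522366, 0.62889828, 0.40469385]), 'orientation': array([5.80637118e-01, 3.08745133e+00, 5.10109595e-06]), 'contact_force': array([-0.08848373,  0.57798238, -0.85550425]), 'moment': array([ 0.01130979,  0.03279354, -0.00733472]), 'gripper_force': 0.0, 'grip_width': 0.08531147267231684}
```

View pics/scene0.png

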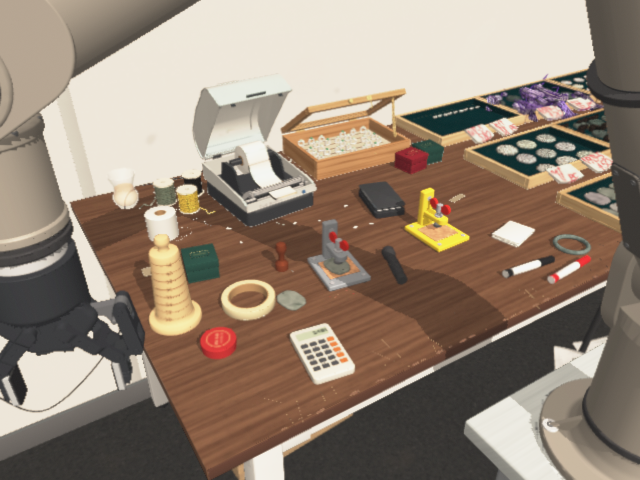

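View pics/top0.png

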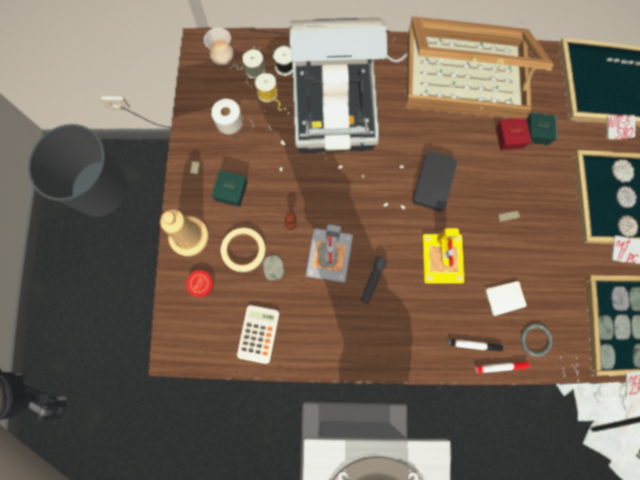

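The scene view shows the grey clamp at about (338,255), and the yellow look-alike at (437,222). In the top view the grey clamp is at (329,253), with its wings roughly along world x and the mast on the far side.

My plan is to straddle the hub with the fingers about 26 mm apart and turn the tool about the screw axis. The finger corners then stay within about 29 mm of the axis, which clears the mast at 34 mm. I'll refine the axis and wing angle first.

```bash
python3 - <<'E'
from h import *
acc={}
for k in range(4):
  for c in ("scene","top"):
    f=r.grab_frame(c)
    for t in ("screw_axis","wing_a","mast_top","clamp","tablet"):
        for d in r.tip_of(t,c):
            p=w(c,d["location"])
            if d["confidence"]>.4 and abs(p[0]-.56)<.06 and abs(p[1]-.113)<.03:
                n=t+("+" if t=="wing_a" and p[0]>.555 else "")
                if t in("screw_axis","wing_a") and p[2]<.06: continue
                acc.setdefault((n,c),[]).append(p)
for k,v in sorted(acc.items()): print(k,len(v),np.round(np.mean(v,0),4),np.round(np.std(v,0),4))
im=[]
A=np.array([.555,.114,.08])
for c in ("scene","top"):
    f=r.grab_frame(c)[:,:,::-1].copy(); u,v=map(int,px(c,A)); s=8
    g=cv2.resize(f[v-37:v+38,u-25:u+25],None,fx=s,fy=s,interpolation=cv2.INTER_CUBIC)
    for P,col in ((A,(255,255,0)),(A+[.0295,.002,-.004],(0,255,0)),(A+[-.0295,-.002,-.004],(0,255,0)),(A+[.042,-.006,.017],(255,0,255))):
        a,b=px(c,P); cv2.circle(g,(int((a-u+25+.5)*s),int((b-v+37+.5)*s)),4,col,1)
    im.append(g)
cv2.imwrite("pics/crop1.png",np.hstack(im)); print(r.get_obs()["clock"])
E
```

```text
('clamp', 'scene') 3 [0.5513 0.1155 0.0018] [0.0009 0.0011 0.0007]
('clamp', 'top') 4 [ 0.552   0.1136 -0.0007] [0.0013 0.0014 0.0012]
('mast_top', 'scene') 5 [0.5887 0.1112 0.0784] [0.0189 0.0033 0.039 ]
('mast_top', 'top') 5 [0.5835 0.112  0.0897] [0.0164 0.0022 0.0152]
('screw_axis', 'scene') 4 [0.5591 0.1158 0.0789] [0.0013 0.0006 0.0014]
('screw_axis', 'top') 4 [0.5565 0.1156 0.0801] [0.001  0.0008 0.0008]
('tablet', 'scene') 4 [0.549  0.1147 0.0172] [0.0005 0.0016 0.0024]
('tablet', 'top') 5 [0.5532 0.1169 0.0125] [0.0012 0.0011 0.0056]
('wing_a', 'scene') 4 [0.5264 0.1109 0.0765] [0.0008 0.0011 0.0014]
('wing_a', 'top') 3 [0.5227 0.1118 0.0746] [0.0013 0.0018 0.0018]
('wing_a+', 'scene') 4 [0.5863 0.1159 0.0759] [0.0017 0.0011 0.0015]
('wing_a+', 'top') 3 [0.5819 0.1179 0.0758] [0.0003 0.0004 0.0012]
3.6
```

View pics/crop1.png

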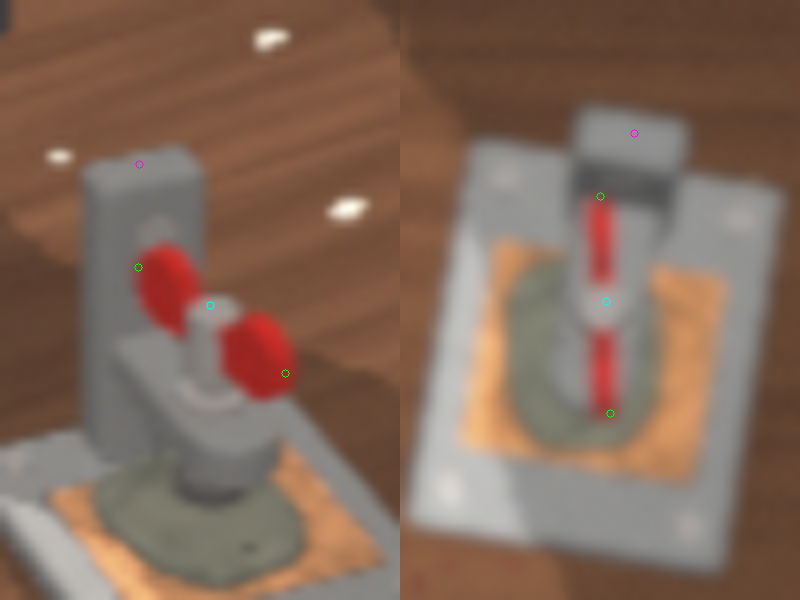

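In the top crop the hub centre is at (601,307), against the projected (606,301). The wings run nearly along world x. I take the axis as (0.555, 0.115) and the wings at about 5°, and move over it.

Call:
{"fn": "arm_command", "kwargs": {
  "plan": [
    {"tx": -0.0238,"ty": -0.0183,"claw": 0.7},
    {"tx": -0.0238,"ty": -0.0183,"claw": 0.7},
    {"tx": -0.0238,"ty": -0.0183,"claw": 0.7},
    {"tx": -0.0238,"ty": -0.0183,"claw": 0.7},
    {"tx": -0.0238,"ty": -0.0183,"claw": 0.7},
    {"tx": -0.0238,"ty": -0.0183,"claw": 0.7},
    {"tx": -0.0238,"ty": -0.0183,"claw": 0.7},
    {"tx": -0.0238,"ty": -0.0183,"claw": 0.7},
    {"tx": -0.0238,"ty": -0.0183,"claw": 0.7},
    {"tx": -0.0238,"ty": -0.0183,"claw": 0.7}
  ]
}}

```text
invalid input at $.plan[0]: expected keys claw, tx, ty, tz, ax, ay, az
```

Call:
{"fn": "arm_command", "kwargs": {
  "plan": [
    {"tx": -0.0238,"ty": -0.0183,"claw": 0.7},
    {"tx": -0.0238,"ty": -0.0183,"claw": 0.7},
    {"tx": -0.0238,"ty": -0.0183,"claw": 0.7},
    {"tx": -0.0238,"ty": -0.0183,"claw": 0.7},
    {"tx": -0.0238,"ty": -0.0183,"claw": 0.7},
    {"tx": -0.0238,"ty": -0.0183,"claw": 0.7,"tz": 0.02},
    {"tx": -0.0238,"ty": -0.0183,"claw": 0.7,"tz": 0.02},
    {"tx": -0.0238,"ty": -0.0183,"claw": 0.7,"tz": 0.02},
    {"tx": -0.0238,"ty": -0.0183,"claw": 0.7,"tz": 0.02},
    {"tx": -0.0238,"ty": -0.0183,"claw": 0.7,"tz": 0.02}
  ]
}}

```text
invalid input at $.plan[0]: expected keys claw, tx, ty, tz, ax, ay, az
```

```bash
cat > s.py <<'E'
from h import *
o=r.get_obs(); m=M(o["orientation"]); d=np.array([.555,.115,.240])-o["tcp_pos"]
print("t",o["clock"],"tcp",np.round(o["tcp_pos"],4),"yang",np.degrees(np.arctan2(m[1,1],m[0,1])).round(1),"zax",m[:,2].round(3),"toolcorr",(m.T@d).round(4),"j",o["joints"].round(2),"F",o["contact_force"].round(1),"M",o["moment"].round(2),"w",o["grip_width"].round(4))
E
python3 s.py
```

```text
Traceback (most recent call last):
  File "s.py", line 3, in <module>
    print("t",o["clock"],"tcp",np.round(o["tcp_pos"],4),"yang",np.degrees(np.arctan2(m[1,1],m[0,1])).round(1),"zax",m[:,2].round(3),"toolcorr",(m.T@d).round(4),"j",o["joints"].round(2),"F",o["contact_force"].round(1),"M",o["moment"].round(2),"w",o["grip_width"].round(4))
                                                                                                                                                                                                                                                      ^^^^^^^^^^^^^^^^^^^^^
AttributeError: 'float' object has no attribute 'round'
```

All keys are required in every row.

Call:
{"fn": "arm_command", "kwargs": {
  "plan": [
    {"claw": 0.7,"tx": -0.0238,"ty": -0.0183,"tz": 0,"ax": 0,"ay": 0,"az": 0},
    {"claw": 0.7,"tx": -0.0238,"ty": -0.0183,"tz": 0,"ax": 0,"ay": 0,"az": 0},
    {"claw": 0.7,"tx": -0.0238,"ty": -0.0183,"tz": 0,"ax": 0,"ay": 0,"az": 0},
    {"claw": 0.7,"tx": -0.0238,"ty": -0.0183,"tz": 0,"ax": 0,"ay": 0,"az": 0},
    {"claw": 0.7,"tx": -0.0238,"ty": -0.0183,"tz": 0,"ax": 0,"ay": 0,"az": 0},
    {"claw": 0.7,"tx": -0.0238,"ty": -0.0183,"tz": 0,"ax": 0,"ay": 0,"az": 0},
    {"claw": 0.7,"tx": -0.0238,"ty": -0.0183,"tz": 0,"ax": 0,"ay": 0,"az": 0},
    {"claw": 0.7,"tx": -0.0238,"ty": -0.0183,"tz": 0,"ax": 0,"ay": 0,"az": 0},
    {"claw": 0.7,"tx": -0.0238,"ty": -0.0183,"tz": 0,"ax": 0,"ay": 0,"az": 0},
    {"claw": 0.7,"tx": -0.0238,"ty": -0.0183,"tz": 0,"ax": 0,"ay": 0,"az": 0}
  ]
}}

```text
clock: 4.43
tcp_pos: [0.4011, 0.3706, 0.4049]
orientation: [0.581, 3.087, 0.001]
contact_force: [0.7, 0.2, -0.9]
grip_width: 0.0258
gripper_force: 0.0
```

Call:
{"fn": "arm_command", "kwargs": {
  "plan": [
    {"claw": 0.7,"tx": -0.0238,"ty": -0.0183,"tz": 0,"ax": 0,"ay": 0,"az": 0},
    {"claw": 0.7,"tx": -0.0238,"ty": -0.0183,"tz": 0,"ax": 0,"ay": 0,"az": 0},
    {"claw": 0.7,"tx": -0.0238,"ty": -0.0183,"tz": 0,"ax": 0,"ay": 0,"az": 0},
    {"claw": 0.7,"tx": -0.0238,"ty": -0.0183,"tz": 0,"ax": 0,"ay": 0,"az": 0},
    {"claw": 0.7,"tx": -0.0238,"ty": -0.0183,"tz": 0,"ax": 0,"ay": 0,"az": 0},
    {"claw": 0.7,"tx": -0.0238,"ty": -0.0183,"tz": 0.02,"ax": 0,"ay": 0,"az": 0},
    {"claw": 0.7,"tx": -0.0238,"ty": -0.0183,"tz": 0.02,"ax": 0,"ay": 0,"az": 0},
    {"claw": 0.7,"tx": -0.0238,"ty": -0.0183,"tz": 0.02,"ax": 0,"ay": 0,"az": 0},
    {"claw": 0.7,"tx": -0.0238,"ty": -0.0183,"tz": 0.02,"ax": 0,"ay": 0,"az": 0},
    {"claw": 0.7,"tx": -0.0238,"ty": -0.0183,"tz": 0.02,"ax": 0,"ay": 0,"az": 0}
  ]
}}

```text
clock: 5.27
tcp_pos: [0.5563, 0.1138, 0.3041]
orientation: [0.58, 3.087, 0.001]
contact_force: [0.6, 0.6, 0.0]
grip_width: 0.0256
gripper_force: 0.0
```

```bash
sed -i 's/o\["grip_width"\].round(4)/round(o["grip_width"],4)/' s.py; python3 s.py
```

```text
t 5.2667 tcp [0.5563 0.1138 0.3041] yang 68.7 zax [ 0.001  0.    -1.   ] toolcorr [0.0017 0.0006 0.0641] j [-0.49  0.43  0.23  1.92 -0.13  0.81  1.  ] F [0.6 0.6 0. ] M [ 0.14 -0.05  0.01] w 0.0256
```

The tool is over the axis. Clockwise turning lowers joint 7, which leaves about 220° here. I'll correct the offset, come down to just above the wings and look.

Call:
{"fn": "arm_command", "kwargs": {
  "plan": [
    {"claw": 0.7,"tx": 0.0017,"ty": 0.0006,"tz": 0.007,"ax": 0,"ay": 0,"az": 0},
    {"claw": 0.7,"tx": 0,"ty": 0,"tz": 0.007,"ax": 0,"ay": 0,"az": 0},
    {"claw": 0.7,"tx": 0,"ty": 0,"tz": 0.007,"ax": 0,"ay": 0,"az": 0},
    {"claw": 0.7,"tx": 0,"ty": 0,"tz": 0.007,"ax": 0,"ay": 0,"az": 0},
    {"claw": 0.7,"tx": 0,"ty": 0,"tz": 0.006,"ax": 0,"ay": 0,"az": 0},
    {"claw": 0.7,"tx": 0,"ty": 0,"tz": 0,"ax": 0,"ay": 0,"az": 0},
    {"claw": 0.7,"tx": 0,"ty": 0,"tz": 0,"ax": 0,"ay": 0,"az": 0},
    {"claw": 0.7,"tx": 0,"ty": 0,"tz": 0,"ax": 0,"ay": 0,"az": 0},
    {"claw": 0.7,"tx": 0,"ty": 0,"tz": 0,"ax": 0,"ay": 0,"az": 0},
    {"claw": 0.7,"tx": 0,"ty": 0,"tz": 0,"ax": 0,"ay": 0,"az": 0}
  ]
}}

```text
clock: 6.1
tcp_pos: [0.5545, 0.1163, 0.2712]
orientation: [0.58, 3.087, 0.001]
contact_force: [-0.4, 0.2, -0.0]
grip_width: 0.0257
gripper_force: 0.0
```

```bash
cat > v.py <<'E'
import sys
from h import *
im=[]; A=np.array([.555,.115,.09])
for c in ("scene","top"):
    f=r.grab_frame(c)[:,:,::-1]; u,v=map(int,px(c,A)); im.append(cv2.resize(f[v-37:v+38,u-25:u+25],None,fx=8,fy=8,interpolation=cv2.INTER_CUBIC))
cv2.imwrite(sys.argv[1],np.hstack(im))
E
python3 s.py; python3 v.py pics/c2.png
```

```text
t 6.1 tcp [0.5545 0.1163 0.2712] yang 68.7 zax [ 0.001  0.    -1.   ] toolcorr [-0.0009 -0.001   0.0312] j [-0.48  0.47  0.21  1.94 -0.14  0.74  1.01] F [-0.4  0.2 -0. ] M [ 0.02 -0.02  0.01] w 0.0257
```

View pics/c2.png

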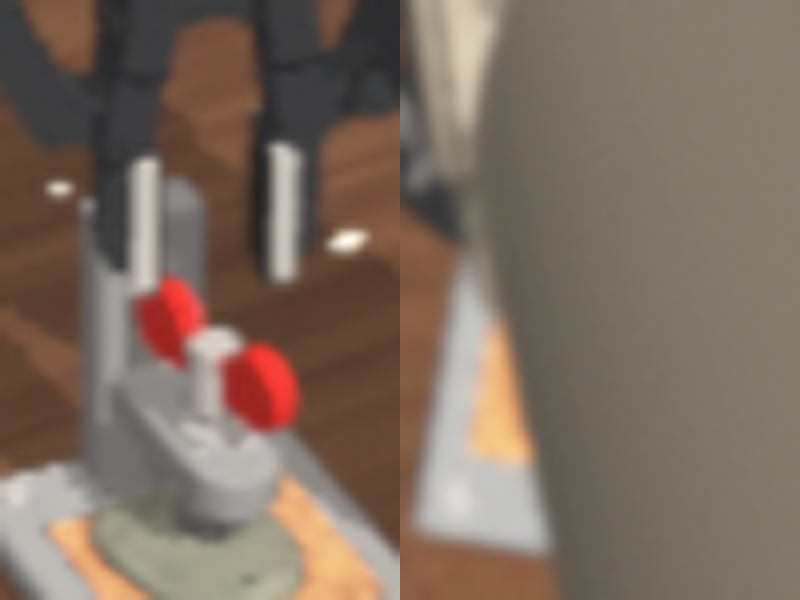

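The pads straddle the hub evenly: they sit at about x=146 and x=283, with the hub at 215. The knuckles bulge about 35 mm above the tips, so I'll keep the tips near z=71 mm to clear the mast top, then start the first stroke gently.

Call:
{"fn": "arm_command", "kwargs": {
  "plan": [
    {"claw": 0.7,"tx": -0.0009,"ty": -0.001,"tz": 0.005,"ax": 0,"ay": 0,"az": 0},
    {"claw": 0.7,"tx": 0,"ty": 0,"tz": 0.006,"ax": 0,"ay": 0,"az": 0},
    {"claw": 0.7,"tx": 0,"ty": 0,"tz": 0.006,"ax": 0,"ay": 0,"az": 0},
    {"claw": 0.7,"tx": 0,"ty": 0,"tz": 0.006,"ax": 0,"ay": 0,"az": 0},
    {"claw": 0.7,"tx": 0,"ty": 0,"tz": 0.006,"ax": 0,"ay": 0,"az": 0},
    {"claw": 0.7,"tx": 0,"ty": 0,"tz": 0,"ax": 0,"ay": 0,"az": 0},
    {"claw": 0.7,"tx": 0,"ty": 0,"tz": 0,"ax": 0,"ay": 0,"az": 3},
    {"claw": 0.7,"tx": 0,"ty": 0,"tz": 0,"ax": 0,"ay": 0,"az": 3},
    {"claw": 0.7,"tx": 0,"ty": 0,"tz": 0,"ax": 0,"ay": 0,"az": 3},
    {"claw": 0.7,"tx": 0,"ty": 0,"tz": 0,"ax": 0,"ay": 0,"az": 3}
  ]
}}

```text
clock: 7.03
tcp_pos: [0.5549, 0.1149, 0.2416]
orientation: [-0.904, -3.009, 0.0]
contact_force: [0.1, 0.6, 0.4]
grip_width: 0.0258
gripper_force: 0.0
```

Call:
{"fn": "arm_command", "kwargs": {
  "plan": [
    {"claw": 0.7,"tx": 0,"ty": 0,"tz": 0,"ax": 0,"ay": 0,"az": 3},
    {"claw": 0.7,"tx": 0,"ty": 0,"tz": 0,"ax": 0,"ay": 0,"az": 3},
    {"claw": 0.7,"tx": 0,"ty": 0,"tz": 0,"ax": 0,"ay": 0,"az": 3},
    {"claw": 0.7,"tx": 0,"ty": 0,"tz": 0,"ax": 0,"ay": 0,"az": 3},
    {"claw": 0.7,"tx": 0,"ty": 0,"tz": 0,"ax": 0,"ay": 0,"az": 3},
    {"claw": 0.7,"tx": 0,"ty": 0,"tz": 0,"ax": 0,"ay": 0,"az": 3},
    {"claw": 0.7,"tx": 0,"ty": 0,"tz": 0,"ax": 0,"ay": 0,"az": 3},
    {"claw": 0.7,"tx": 0,"ty": 0,"tz": 0,"ax": 0,"ay": 0,"az": 3},
    {"claw": 0.7,"tx": 0,"ty": 0,"tz": 0,"ax": 0,"ay": 0,"az": 3},
    {"claw": 0.7,"tx": 0,"ty": 0,"tz": 0,"ax": 0,"ay": 0,"az": 3}
  ]
}}

```text
clock: 7.87
tcp_pos: [0.5549, 0.114, 0.2415]
orientation: [1.653, 2.671, -0.002]
contact_force: [0.5, -2.5, -1.6]
grip_width: 0.0255
gripper_force: 1.1
```

```bash
python3 s.py; python3 v.py pics/c3.png
```

```text
t 7.8667 tcp [0.5549 0.114  0.2415] yang 26.5 zax [-0.    -0.001 -1.   ] toolcorr [0.0008 0.0006 0.0015] j [-0.62  0.54  0.4   1.97 -0.31  0.69  0.43] F [ 0.5 -2.5 -1.6] M [-0.57 -0.03  0.05] w 0.0255
```

View pics/c3.png

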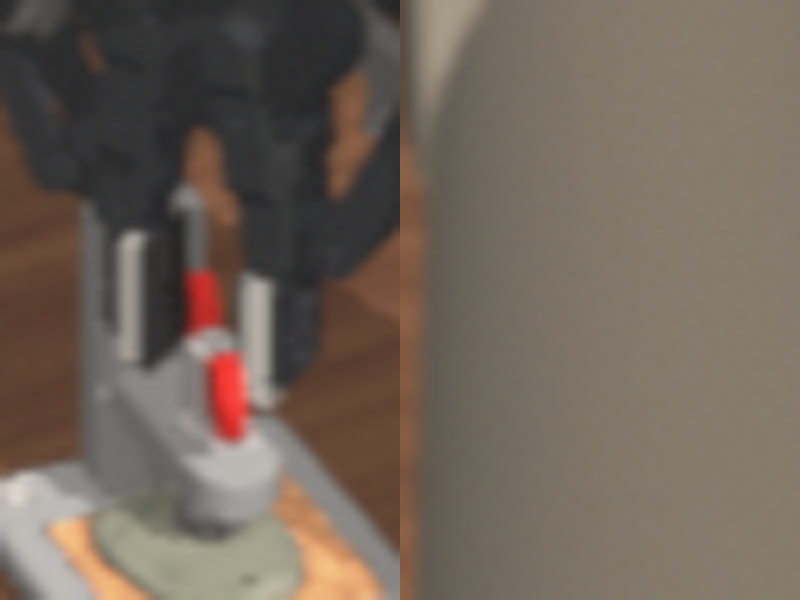

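The wings turned about 28° with a light contact (moment 0.05 N m). The next part passes the mast, so I keep it slow.

Call:
{"fn": "arm_command", "kwargs": {
  "plan": [
    {"claw": 0.7,"tx": 0,"ty": 0,"tz": 0,"ax": 0,"ay": 0,"az": 2.5},
    {"claw": 0.7,"tx": 0,"ty": 0,"tz": 0,"ax": 0,"ay": 0,"az": 2.5},
    {"claw": 0.7,"tx": 0,"ty": 0,"tz": 0,"ax": 0,"ay": 0,"az": 2.5},
    {"claw": 0.7,"tx": 0,"ty": 0,"tz": 0,"ax": 0,"ay": 0,"az": 2.5},
    {"claw": 0.7,"tx": 0,"ty": 0,"tz": 0,"ax": 0,"ay": 0,"az": 2.5},
    {"claw": 0.7,"tx": 0,"ty": 0,"tz": 0,"ax": 0,"ay": 0,"az": 2.5},
    {"claw": 0.7,"tx": 0,"ty": 0,"tz": 0,"ax": 0,"ay": 0,"az": 2.5},
    {"claw": 0.7,"tx": 0,"ty": 0,"tz": 0,"ax": 0,"ay": 0,"az": 2.5},
    {"claw": 0.7,"tx": 0,"ty": 0,"tz": 0,"ax": 0,"ay": 0,"az": 2.5},
    {"claw": 0.7,"tx": 0,"ty": 0,"tz": 0,"ax": 0,"ay": 0,"az": 2.5}
  ]
}}

```text
clock: 8.8
tcp_pos: [0.5545, 0.1144, 0.2415]
orientation: [-2.189, -2.253, 0.002]
contact_force: [-0.6, -1.5, -0.4]
grip_width: 0.0259
gripper_force: 1.0
```

```bash
python3 s.py
```

```text
t 8.8 tcp [0.5545 0.1144 0.2415] yang 1.7 zax [-0.001 -0.001 -1.   ] toolcorr [0.0006 0.0005 0.0015] j [-0.7   0.56  0.51  1.97 -0.41  0.71  0.09] F [-0.6 -1.5 -0.4] M [-0.48  0.11  0.04] w 0.0259
```

Call:
{"fn": "arm_command", "kwargs": {
  "plan": [
    {"claw": 0.7,"tx": 0,"ty": 0,"tz": 0,"ax": 0,"ay": 0,"az": 4},
    {"claw": 0.7,"tx": 0,"ty": 0,"tz": 0,"ax": 0,"ay": 0,"az": 4},
    {"claw": 0.7,"tx": 0,"ty": 0,"tz": 0,"ax": 0,"ay": 0,"az": 4},
    {"claw": 0.7,"tx": 0,"ty": 0,"tz": 0,"ax": 0,"ay": 0,"az": 4},
    {"claw": 0.7,"tx": 0,"ty": 0,"tz": 0,"ax": 0,"ay": 0,"az": 4},
    {"claw": 0.7,"tx": 0,"ty": 0,"tz": 0,"ax": 0,"ay": 0,"az": 4},
    {"claw": 0.7,"tx": 0,"ty": 0,"tz": 0,"ax": 0,"ay": 0,"az": 4},
    {"claw": 0.7,"tx": 0,"ty": 0,"tz": 0,"ax": 0,"ay": 0,"az": 4},
    {"claw": 0.7,"tx": 0,"ty": 0,"tz": 0,"ax": 0,"ay": 0,"az": 4},
    {"claw": 0.7,"tx": 0,"ty": 0,"tz": 0,"ax": 0,"ay": 0,"az": 4}
  ]
}}

```text
clock: 9.63
tcp_pos: [0.5542, 0.1148, 0.2413]
orientation: [-2.828, -1.367, 0.003]
contact_force: [-1.6, -1.3, -0.1]
grip_width: 0.0254
gripper_force: 1.0
```

Call:
{"fn": "arm_command", "kwargs": {
  "plan": [
    {"claw": 0.7,"tx": 0,"ty": 0,"tz": 0,"ax": 0,"ay": 0,"az": 6},
    {"claw": 0.7,"tx": 0,"ty": 0,"tz": 0,"ax": 0,"ay": 0,"az": 6},
    {"claw": 0.7,"tx": 0,"ty": 0,"tz": 0,"ax": 0,"ay": 0,"az": 6},
    {"claw": 0.7,"tx": 0,"ty": 0,"tz": 0,"ax": 0,"ay": 0,"az": 6},
    {"claw": 0.7,"tx": 0,"ty": 0,"tz": 0,"ax": 0,"ay": 0,"az": 6},
    {"claw": 0.7,"tx": 0,"ty": 0,"tz": 0,"ax": 0,"ay": 0,"az": 6},
    {"claw": 0.7,"tx": 0,"ty": 0,"tz": 0,"ax": 0,"ay": 0,"az": 6},
    {"claw": 0.7,"tx": 0,"ty": 0,"tz": 0,"ax": 0,"ay": 0,"az": 6},
    {"claw": 0.7,"tx": 0,"ty": 0,"tz": 0,"ax": 0,"ay": 0,"az": 6},
    {"claw": 0.7,"tx": 0,"ty": 0,"tz": 0,"ax": 0,"ay": 0,"az": 6}
  ]
}}

```text
clock: 10.47
tcp_pos: [0.5545, 0.115, 0.2413]
orientation: [3.133, -0.232, -0.002]
contact_force: [-0.1, -1.3, -2.1]
grip_width: 0.0254
gripper_force: 1.3
```

```bash
python3 s.py
```

```text
t 10.4667 tcp [0.5545 0.115  0.2413] yang -98.5 zax [-0.001 -0.    -1.   ] toolcorr [ 0.0005 -0.      0.0013] j [-0.99  0.74  0.96  1.99 -0.82  0.86 -1.29] F [-0.1 -1.3 -2.1] M [-0.28  0.02  0.01] w 0.0254
```

Call:
{"fn": "arm_command", "kwargs": {
  "plan": [
    {"claw": 0.7,"tx": 0,"ty": 0,"tz": 0,"ax": 0,"ay": 0,"az": 6},
    {"claw": 0.7,"tx": 0,"ty": 0,"tz": 0,"ax": 0,"ay": 0,"az": 6},
    {"claw": 0.7,"tx": 0,"ty": 0,"tz": 0,"ax": 0,"ay": 0,"az": 6},
    {"claw": 0.7,"tx": 0,"ty": 0,"tz": 0,"ax": 0,"ay": 0,"az": 6},
    {"claw": 0.7,"tx": 0,"ty": 0,"tz": 0,"ax": 0,"ay": 0,"az": 6},
    {"claw": 0.7,"tx": 0,"ty": 0,"tz": 0,"ax": 0,"ay": 0,"az": 6},
    {"claw": 0.7,"tx": 0,"ty": 0,"tz": 0,"ax": 0,"ay": 0,"az": 6},
    {"claw": 0.7,"tx": 0,"ty": 0,"tz": 0,"ax": 0,"ay": 0,"az": 6},
    {"claw": 0.7,"tx": 0,"ty": 0,"tz": 0,"ax": 0,"ay": 0,"az": 3},
    {"claw": 0.7,"tx": 0,"ty": 0,"tz": 0,"ax": 0,"ay": 0,"az": 0}
  ]
}}

```text
clock: 11.3
tcp_pos: [0.5547, 0.1148, 0.2411]
orientation: [2.729, -1.554, -0.0]
contact_force: [0.1, -2.0, -0.6]
grip_width: 0.0257
gripper_force: 0.8
```

```bash
python3 s.py
```

```text
t 11.3 tcp [0.5547 0.1148 0.2411] yang -149.3 zax [-0.001 -0.001 -1.   ] toolcorr [-0.     -0.0004  0.0011] j [-1.08  0.88  1.15  1.99 -1.    0.99 -2.03] F [ 0.1 -2.  -0.6] M [-0.31  0.02  0.03] w 0.0257
```

The first stroke gave about 204° of screw turn. Now I lift, turn back about 188° and re-engage.

Call:
{"fn": "arm_command", "kwargs": {
  "plan": [
    {"claw": 0.7,"tx": 0,"ty": 0,"tz": 0,"ax": 0,"ay": 0,"az": -3},
    {"claw": 0.7,"tx": 0,"ty": 0,"tz": -0.01,"ax": 0,"ay": 0,"az": 0},
    {"claw": 0.7,"tx": 0,"ty": 0,"tz": -0.01,"ax": 0,"ay": 0,"az": 0},
    {"claw": 0.7,"tx": 0,"ty": 0,"tz": -0.01,"ax": 0,"ay": 0,"az": 0},
    {"claw": 0.7,"tx": 0,"ty": 0,"tz": 0,"ax": 0,"ay": 0,"az": -7},
    {"claw": 0.7,"tx": 0,"ty": 0,"tz": 0,"ax": 0,"ay": 0,"az": -7},
    {"claw": 0.7,"tx": 0,"ty": 0,"tz": 0,"ax": 0,"ay": 0,"az": -7},
    {"claw": 0.7,"tx": 0,"ty": 0,"tz": 0,"ax": 0,"ay": 0,"az": -7},
    {"claw": 0.7,"tx": 0,"ty": 0,"tz": 0,"ax": 0,"ay": 0,"az": -7},
    {"claw": 0.7,"tx": 0,"ty": 0,"tz": 0,"ax": 0,"ay": 0,"az": -7}
  ]
}}

```text
clock: 12.13
tcp_pos: [0.5551, 0.1149, 0.273]
orientation: [-3.117, 0.381, -0.002]
contact_force: [0.0, 0.4, 0.2]
grip_width: 0.0256
gripper_force: 0.0
```

Call:
{"fn": "arm_command", "kwargs": {
  "plan": [
    {"claw": 0.7,"tx": 0,"ty": 0,"tz": 0,"ax": 0,"ay": 0,"az": -7},
    {"claw": 0.7,"tx": 0,"ty": 0,"tz": 0,"ax": 0,"ay": 0,"az": -7},
    {"claw": 0.7,"tx": 0,"ty": 0,"tz": 0,"ax": 0,"ay": 0,"az": -7},
    {"claw": 0.7,"tx": 0,"ty": 0,"tz": 0,"ax": 0,"ay": 0,"az": -7},
    {"claw": 0.7,"tx": 0,"ty": 0,"tz": 0,"ax": 0,"ay": 0,"az": -7},
    {"claw": 0.7,"tx": 0,"ty": 0,"tz": 0,"ax": 0,"ay": 0,"az": -7},
    {"claw": 0.7,"tx": 0,"ty": 0,"tz": 0,"ax": 0,"ay": 0,"az": -7},
    {"claw": 0.7,"tx": 0,"ty": 0,"tz": 0,"ax": 0,"ay": 0,"az": -7},
    {"claw": 0.7,"tx": 0,"ty": 0,"tz": 0,"ax": 0,"ay": 0,"az": -7},
    {"claw": 0.7,"tx": 0,"ty": 0,"tz": 0,"ax": 0,"ay": 0,"az": -7}
  ]
}}

```text
clock: 12.97
tcp_pos: [0.5552, 0.1146, 0.273]
orientation: [2.773, 1.475, 0.002]
contact_force: [0.2, -0.5, 0.4]
grip_width: 0.0257
gripper_force: 0.0
```

Call:
{"fn": "arm_command", "kwargs": {
  "plan": [
    {"claw": 0.7,"tx": 0,"ty": 0,"tz": 0,"ax": 0,"ay": 0,"az": -7},
    {"claw": 0.7,"tx": 0,"ty": 0,"tz": 0,"ax": 0,"ay": 0,"az": -7},
    {"claw": 0.7,"tx": 0,"ty": 0,"tz": 0,"ax": 0,"ay": 0,"az": -7},
    {"claw": 0.7,"tx": 0,"ty": 0,"tz": 0,"ax": 0,"ay": 0,"az": -7},
    {"claw": 0.7,"tx": 0,"ty": 0,"tz": 0,"ax": 0,"ay": 0,"az": -7},
    {"claw": 0.7,"tx": 0,"ty": 0,"tz": 0,"ax": 0,"ay": 0,"az": -7},
    {"claw": 0.7,"tx": 0,"ty": 0,"tz": 0,"ax": 0,"ay": 0,"az": -7},
    {"claw": 0.7,"tx": 0,"ty": 0,"tz": 0,"ax": 0,"ay": 0,"az": -7},
    {"claw": 0.7,"tx": 0,"ty": 0,"tz": 0,"ax": 0,"ay": 0,"az": -7},
    {"claw": 0.7,"tx": 0,"ty": 0,"tz": 0,"ax": 0,"ay": 0,"az": -7}
  ]
}}

```text
clock: 13.8
tcp_pos: [0.5552, 0.1144, 0.273]
orientation: [1.426, 2.798, 0.001]
contact_force: [-0.3, -0.9, 1.1]
grip_width: 0.0256
gripper_force: 0.0
```

```bash
python3 s.py; python3 v.py pics/c4.png
```

```text
t 13.8 tcp [0.5552 0.1144 0.273 ] yang 36.0 zax [ 0.002 -0.    -1.   ] toolcorr [0.0006 0.0001 0.033 ] j [-0.62  0.49  0.4   1.95 -0.27  0.75  0.56] F [-0.3 -0.9  1.1] M [-0.01  0.02  0.02] w 0.0256
```

View pics/c4.png

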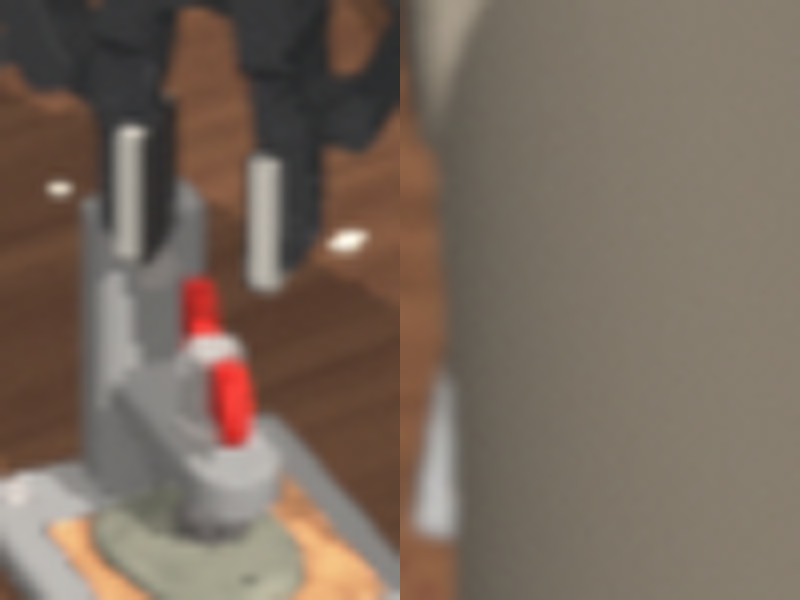

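Re-engaging for the second stroke. The wings are clearly visible between the pads, and the screw has turned and dropped as expected.

Call:
{"fn": "arm_command", "kwargs": {
  "plan": [
    {"claw": 0.7,"tx": 0.0006,"ty": 0,"tz": 0,"ax": 0,"ay": 0,"az": -5},
    {"claw": 0.7,"tx": 0,"ty": 0,"tz": 0.011,"ax": 0,"ay": 0,"az": 0},
    {"claw": 0.7,"tx": 0,"ty": 0,"tz": 0.011,"ax": 0,"ay": 0,"az": 0},
    {"claw": 0.7,"tx": 0,"ty": 0,"tz": 0.011,"ax": 0,"ay": 0,"az": 0},
    {"claw": 0.7,"tx": 0,"ty": 0,"tz": 0,"ax": 0,"ay": 0,"az": 3},
    {"claw": 0.7,"tx": 0,"ty": 0,"tz": 0,"ax": 0,"ay": 0,"az": 4},
    {"claw": 0.7,"tx": 0,"ty": 0,"tz": 0,"ax": 0,"ay": 0,"az": 4},
    {"claw": 0.7,"tx": 0,"ty": 0,"tz": 0,"ax": 0,"ay": 0,"az": 4},
    {"claw": 0.7,"tx": 0,"ty": 0,"tz": 0,"ax": 0,"ay": 0,"az": 6},
    {"claw": 0.7,"tx": 0,"ty": 0,"tz": 0,"ax": 0,"ay": 0,"az": 6}
  ]
}}

```text
clock: 14.73
tcp_pos: [0.5538, 0.1146, 0.237]
orientation: [-1.951, -2.462, 0.005]
contact_force: [0.2, -1.9, -1.8]
grip_width: 0.0257
gripper_force: 1.2
```

Call:
{"fn": "arm_command", "kwargs": {
  "plan": [
    {"claw": 0.7,"tx": 0,"ty": 0,"tz": 0,"ax": 0,"ay": 0,"az": 6},
    {"claw": 0.7,"tx": 0,"ty": 0,"tz": 0,"ax": 0,"ay": 0,"az": 6},
    {"claw": 0.7,"tx": 0,"ty": 0,"tz": 0,"ax": 0,"ay": 0,"az": 6},
    {"claw": 0.7,"tx": 0,"ty": 0,"tz": 0,"ax": 0,"ay": 0,"az": 6},
    {"claw": 0.7,"tx": 0,"ty": 0,"tz": 0,"ax": 0,"ay": 0,"az": 6},
    {"claw": 0.7,"tx": 0,"ty": 0,"tz": 0,"ax": 0,"ay": 0,"az": 6},
    {"claw": 0.7,"tx": 0,"ty": 0,"tz": 0,"ax": 0,"ay": 0,"az": 6},
    {"claw": 0.7,"tx": 0,"ty": 0,"tz": 0,"ax": 0,"ay": 0,"az": 6},
    {"claw": 0.7,"tx": 0,"ty": 0,"tz": 0,"ax": 0,"ay": 0,"az": 6},
    {"claw": 0.7,"tx": 0,"ty": 0,"tz": 0,"ax": 0,"ay": 0,"az": 6}
  ]
}}

```text
clock: 15.57
tcp_pos: [0.5537, 0.115, 0.2372]
orientation: [2.92, 1.157, -0.004]
contact_force: [-0.9, -0.8, -0.6]
grip_width: 0.0256
gripper_force: 1.2
```

```bash
python3 s.py
```

```text
t 15.5667 tcp [0.5537 0.115  0.2372] yang -46.8 zax [-0.002 -0.002 -1.   ] toolcorr [ 0.0009  0.0009 -0.0028] j [-0.87  0.64  0.75  1.99 -0.63  0.76 -0.55] F [-0.9 -0.8 -0.6] M [-0.15  0.14  0.02] w 0.0256
```

Call:
{"fn": "arm_command", "kwargs": {
  "plan": [
    {"claw": 0.7,"tx": 0.0009,"ty": 0.0009,"tz": -0.001,"ax": 0,"ay": 0,"az": 6},
    {"claw": 0.7,"tx": 0,"ty": 0,"tz": 0,"ax": 0,"ay": 0,"az": 6},
    {"claw": 0.7,"tx": 0,"ty": 0,"tz": 0,"ax": 0,"ay": 0,"az": 6},
    {"claw": 0.7,"tx": 0,"ty": 0,"tz": 0,"ax": 0,"ay": 0,"az": 6},
    {"claw": 0.7,"tx": 0,"ty": 0,"tz": 0,"ax": 0,"ay": 0,"az": 6},
    {"claw": 0.7,"tx": 0,"ty": 0,"tz": 0,"ax": 0,"ay": 0,"az": 6},
    {"claw": 0.7,"tx": 0,"ty": 0,"tz": 0,"ax": 0,"ay": 0,"az": 6},
    {"claw": 0.7,"tx": 0,"ty": 0,"tz": 0,"ax": 0,"ay": 0,"az": 6},
    {"claw": 0.7,"tx": 0,"ty": 0,"tz": 0,"ax": 0,"ay": 0,"az": 6},
    {"claw": 0.7,"tx": 0,"ty": 0,"tz": 0,"ax": 0,"ay": 0,"az": 6}
  ]
}}

```text
clock: 16.4
tcp_pos: [0.555, 0.1153, 0.2383]
orientation: [3.106, -0.457, -0.002]
contact_force: [-0.8, -0.9, -1.8]
grip_width: 0.0255
gripper_force: 1.3
```

Call:
{"fn": "arm_command", "kwargs": {
  "plan": [
    {"claw": 0.7,"tx": 0,"ty": 0,"tz": 0,"ax": 0,"ay": 0,"az": 6},
    {"claw": 0.7,"tx": 0,"ty": 0,"tz": 0,"ax": 0,"ay": 0,"az": 6},
    {"claw": 0.7,"tx": 0,"ty": 0,"tz": 0,"ax": 0,"ay": 0,"az": 6},
    {"claw": 0.7,"tx": 0,"ty": 0,"tz": 0,"ax": 0,"ay": 0,"az": 6},
    {"claw": 0.7,"tx": 0,"ty": 0,"tz": 0,"ax": 0,"ay": 0,"az": 6},
    {"claw": 0.7,"tx": 0,"ty": 0,"tz": 0,"ax": 0,"ay": 0,"az": 6},
    {"claw": 0.7,"tx": 0,"ty": 0,"tz": 0,"ax": 0,"ay": 0,"az": 6},
    {"claw": 0.7,"tx": 0,"ty": 0,"tz": 0,"ax": 0,"ay": 0,"az": 6},
    {"claw": 0.7,"tx": 0,"ty": 0,"tz": 0,"ax": 0,"ay": 0,"az": 2},
    {"claw": 0.7,"tx": 0,"ty": 0,"tz": 0,"ax": 0,"ay": 0,"az": 0}
  ]
}}

```text
clock: 17.23
tcp_pos: [0.5551, 0.1145, 0.2384]
orientation: [2.623, -1.721, 0.002]
contact_force: [-0.3, -3.6, -2.6]
grip_width: 0.026
gripper_force: 1.5
```

```bash
python3 s.py
```

```text
t 17.2333 tcp [0.5551 0.1145 0.2384] yang -156.5 zax [-0.001 -0.004 -1.   ] toolcorr [-0.0005 -0.0001 -0.0016] j [-1.1   0.92  1.18  2.   -1.04  1.02 -2.12] F [-0.3 -3.6 -2.6] M [-0.61  0.11  0.01] w 0.026
```

Two strokes done, about 391° in all. Resetting again.

Call:
{"fn": "arm_command", "kwargs": {
  "plan": [
    {"claw": 0.7,"tx": 0,"ty": 0,"tz": 0,"ax": 0,"ay": 0,"az": -3},
    {"claw": 0.7,"tx": 0,"ty": 0,"tz": -0.011,"ax": 0,"ay": 0,"az": 0},
    {"claw": 0.7,"tx": 0,"ty": 0,"tz": -0.011,"ax": 0,"ay": 0,"az": 0},
    {"claw": 0.7,"tx": 0,"ty": 0,"tz": -0.011,"ax": 0,"ay": 0,"az": 0},
    {"claw": 0.7,"tx": 0,"ty": 0,"tz": 0,"ax": 0,"ay": 0,"az": -7},
    {"claw": 0.7,"tx": 0,"ty": 0,"tz": 0,"ax": 0,"ay": 0,"az": -7},
    {"claw": 0.7,"tx": 0,"ty": 0,"tz": 0,"ax": 0,"ay": 0,"az": -7},
    {"claw": 0.7,"tx": 0,"ty": 0,"tz": 0,"ax": 0,"ay": 0,"az": -7},
    {"claw": 0.7,"tx": 0,"ty": 0,"tz": 0,"ax": 0,"ay": 0,"az": -7},
    {"claw": 0.7,"tx": 0,"ty": 0,"tz": 0,"ax": 0,"ay": 0,"az": -7}
  ]
}}

```text
clock: 18.07
tcp_pos: [0.5562, 0.1154, 0.2742]
orientation: [-3.088, 0.573, -0.003]
contact_force: [-0.5, 0.3, -0.5]
grip_width: 0.0256
gripper_force: 0.0
```

Call:
{"fn": "arm_command", "kwargs": {
  "plan": [
    {"claw": 0.7,"tx": 0,"ty": 0,"tz": 0,"ax": 0,"ay": 0,"az": -7},
    {"claw": 0.7,"tx": 0,"ty": 0,"tz": 0,"ax": 0,"ay": 0,"az": -7},
    {"claw": 0.7,"tx": 0,"ty": 0,"tz": 0,"ax": 0,"ay": 0,"az": -7},
    {"claw": 0.7,"tx": 0,"ty": 0,"tz": 0,"ax": 0,"ay": 0,"az": -7},
    {"claw": 0.7,"tx": 0,"ty": 0,"tz": 0,"ax": 0,"ay": 0,"az": -7},
    {"claw": 0.7,"tx": 0,"ty": 0,"tz": 0,"ax": 0,"ay": 0,"az": -7},
    {"claw": 0.7,"tx": 0,"ty": 0,"tz": 0,"ax": 0,"ay": 0,"az": -7},
    {"claw": 0.7,"tx": 0,"ty": 0,"tz": 0,"ax": 0,"ay": 0,"az": -7},
    {"claw": 0.7,"tx": 0,"ty": 0,"tz": 0,"ax": 0,"ay": 0,"az": -7},
    {"claw": 0.7,"tx": 0,"ty": 0,"tz": 0,"ax": 0,"ay": 0,"az": -7}
  ]
}}

```text
clock: 18.9
tcp_pos: [0.5562, 0.1151, 0.2741]
orientation: [2.859, 1.301, 0.003]
contact_force: [0.2, 0.0, 0.0]
grip_width: 0.0253
gripper_force: 0.0
```

Call:
{"fn": "arm_command", "kwargs": {
  "plan": [
    {"claw": 0.7,"tx": 0,"ty": 0,"tz": 0,"ax": 0,"ay": 0,"az": -7},
    {"claw": 0.7,"tx": 0,"ty": 0,"tz": 0,"ax": 0,"ay": 0,"az": -7},
    {"claw": 0.7,"tx": 0,"ty": 0,"tz": 0,"ax": 0,"ay": 0,"az": -7},
    {"claw": 0.7,"tx": 0,"ty": 0,"tz": 0,"ax": 0,"ay": 0,"az": -7},
    {"claw": 0.7,"tx": 0,"ty": 0,"tz": 0,"ax": 0,"ay": 0,"az": -7},
    {"claw": 0.7,"tx": 0,"ty": 0,"tz": 0,"ax": 0,"ay": 0,"az": -7},
    {"claw": 0.7,"tx": 0,"ty": 0,"tz": 0,"ax": 0,"ay": 0,"az": -7},
    {"claw": 0.7,"tx": 0,"ty": 0,"tz": 0,"ax": 0,"ay": 0,"az": -7},
    {"claw": 0.7,"tx": 0,"ty": 0,"tz": 0,"ax": 0,"ay": 0,"az": -7},
    {"claw": 0.7,"tx": 0,"ty": 0,"tz": 0,"ax": 0,"ay": 0,"az": -7}
  ]
}}

```text
clock: 19.73
tcp_pos: [0.5563, 0.1149, 0.2741]
orientation: [1.595, 2.704, 0.001]
contact_force: [-0.2, 0.1, -0.3]
grip_width: 0.0256
gripper_force: 0.0
```

```bash
python3 s.py
```

```text
t 19.7333 tcp [0.5563 0.1149 0.2741] yang 28.9 zax [ 0.002 -0.    -1.   ] toolcorr [ 0.0007 -0.0011  0.0341] j [-0.66  0.5   0.45  1.95 -0.31  0.76  0.47] F [-0.2  0.1 -0.3] M [-0. -0. -0.] w 0.0256
```

Call:
{"fn": "arm_command", "kwargs": {
  "plan": [
    {"claw": 0.7,"tx": 0.0007,"ty": -0.0011,"tz": 0,"ax": 0,"ay": 0,"az": -5},
    {"claw": 0.7,"tx": 0,"ty": 0,"tz": 0.011,"ax": 0,"ay": 0,"az": 0},
    {"claw": 0.7,"tx": 0,"ty": 0,"tz": 0.011,"ax": 0,"ay": 0,"az": 0},
    {"claw": 0.7,"tx": 0,"ty": 0,"tz": 0.012,"ax": 0,"ay": 0,"az": 0},
    {"claw": 0.7,"tx": 0,"ty": 0,"tz": 0,"ax": 0,"ay": 0,"az": 3},
    {"claw": 0.7,"tx": 0,"ty": 0,"tz": 0,"ax": 0,"ay": 0,"az": 4},
    {"claw": 0.7,"tx": 0,"ty": 0,"tz": 0,"ax": 0,"ay": 0,"az": 4},
    {"claw": 0.7,"tx": 0,"ty": 0,"tz": 0,"ax": 0,"ay": 0,"az": 4},
    {"claw": 0.7,"tx": 0,"ty": 0,"tz": 0,"ax": 0,"ay": 0,"az": 6},
    {"claw": 0.7,"tx": 0,"ty": 0,"tz": 0,"ax": 0,"ay": 0,"az": 6}
  ]
}}

```text
clock: 20.57
tcp_pos: [0.5537, 0.1147, 0.237]
orientation: [-2.097, -2.339, 0.005]
contact_force: [-1.1, -1.2, -2.8]
grip_width: 0.0256
gripper_force: 1.7
```

Call:
{"fn": "arm_command", "kwargs": {
  "plan": [
    {"claw": 0.7,"tx": 0,"ty": 0,"tz": 0,"ax": 0,"ay": 0,"az": 6},
    {"claw": 0.7,"tx": 0,"ty": 0,"tz": 0,"ax": 0,"ay": 0,"az": 6},
    {"claw": 0.7,"tx": 0,"ty": 0,"tz": 0,"ax": 0,"ay": 0,"az": 6},
    {"claw": 0.7,"tx": 0,"ty": 0,"tz": 0,"ax": 0,"ay": 0,"az": 6},
    {"claw": 0.7,"tx": 0,"ty": 0,"tz": 0,"ax": 0,"ay": 0,"az": 6},
    {"claw": 0.7,"tx": 0,"ty": 0,"tz": 0,"ax": 0,"ay": 0,"az": 6},
    {"claw": 0.7,"tx": 0,"ty": 0,"tz": 0,"ax": 0,"ay": 0,"az": 6},
    {"claw": 0.7,"tx": 0,"ty": 0,"tz": 0,"ax": 0,"ay": 0,"az": 6},
    {"claw": 0.7,"tx": 0,"ty": 0,"tz": 0,"ax": 0,"ay": 0,"az": 6},
    {"claw": 0.7,"tx": 0,"ty": 0,"tz": 0,"ax": 0,"ay": 0,"az": 6}
  ]
}}

```text
clock: 21.4
tcp_pos: [0.5538, 0.1161, 0.2372]
orientation: [2.967, 1.01, -0.009]
contact_force: [-1.6, -6.9, -0.1]
grip_width: 0.0258
gripper_force: 231.3
```

```bash
python3 s.py
```

```text
t 21.4 tcp [0.5538 0.1161 0.2372] yang -52.4 zax [-0.003 -0.008 -1.   ] toolcorr [ 0.0003  0.0016 -0.0028] j [-0.9   0.67  0.8   1.99 -0.67  0.78 -0.62] F [-1.6 -6.9 -0.1] M [-1.49  0.26  8.56] w 0.0258
```

The moment jumped to 8.6 N m, so a hard stop was reached. I back off at once, then lift and look.

Call:
{"fn": "arm_command", "kwargs": {
  "plan": [
    {"claw": 0.7,"tx": 0,"ty": 0,"tz": 0,"ax": 0,"ay": 0,"az": -3},
    {"claw": 0.7,"tx": 0,"ty": 0,"tz": 0,"ax": 0,"ay": 0,"az": -3},
    {"claw": 0.7,"tx": 0,"ty": 0,"tz": 0,"ax": 0,"ay": 0,"az": -3},
    {"claw": 0.7,"tx": 0,"ty": 0,"tz": 0,"ax": 0,"ay": 0,"az": -3},
    {"claw": 0.7,"tx": 0,"ty": 0,"tz": 0,"ax": 0,"ay": 0,"az": -3},
    {"claw": 0.7,"tx": 0,"ty": 0,"tz": 0,"ax": 0,"ay": 0,"az": 0},
    {"claw": 0.7,"tx": 0,"ty": 0,"tz": 0,"ax": 0,"ay": 0,"az": 0},
    {"claw": 0.7,"tx": 0,"ty": 0,"tz": 0,"ax": 0,"ay": 0,"az": 0},
    {"claw": 0.7,"tx": 0,"ty": 0,"tz": 0,"ax": 0,"ay": 0,"az": 0},
    {"claw": 0.7,"tx": 0,"ty": 0,"tz": 0,"ax": 0,"ay": 0,"az": 0}
  ]
}}

```text
clock: 22.23
tcp_pos: [0.5537, 0.1153, 0.2372]
orientation: [2.821, 1.376, -0.007]
contact_force: [0.7, -4.5, -4.5]
grip_width: 0.0262
gripper_force: 114.1
```

```bash
python3 s.py;  python3 v.py pics/c5.png
```

```text
t 22.2333 tcp [0.5537 0.1153 0.2372] yang -38.0 zax [-0.003 -0.005 -1.   ] toolcorr [ 0.0006  0.0012 -0.0028] j [-0.86  0.64  0.73  1.99 -0.61  0.76 -0.42] F [ 0.7 -4.5 -4.5] M [-1.12  0.02  4.14] w 0.0262
```

View pics/c5.png

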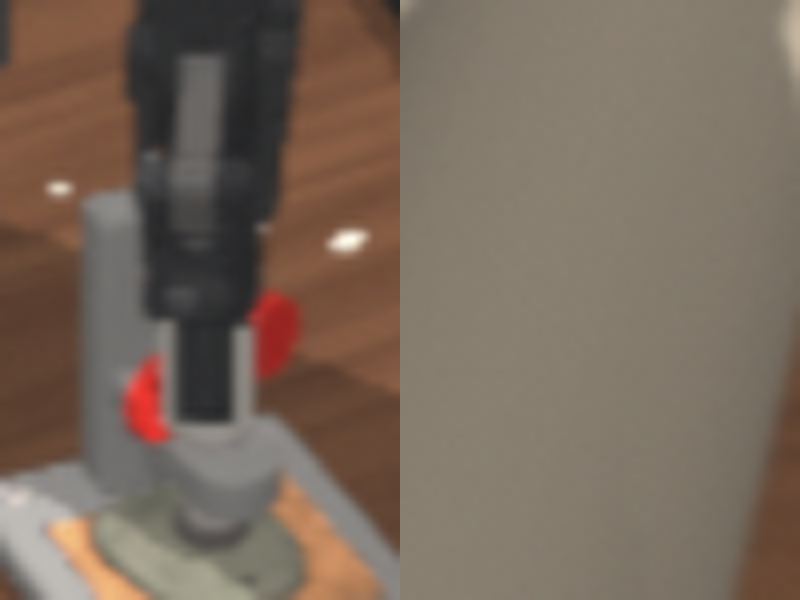

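It is clearly a stop, with the fingers still wound up elastically (4.1 N m left after 15°). I keep unwinding.

Call:
{"fn": "arm_command", "kwargs": {
  "plan": [
    {"claw": 0.7,"tx": 0,"ty": 0,"tz": 0,"ax": 0,"ay": 0,"az": -3},
    {"claw": 0.7,"tx": 0,"ty": 0,"tz": 0,"ax": 0,"ay": 0,"az": -3},
    {"claw": 0.7,"tx": 0,"ty": 0,"tz": 0,"ax": 0,"ay": 0,"az": -3},
    {"claw": 0.7,"tx": 0,"ty": 0,"tz": 0,"ax": 0,"ay": 0,"az": -3},
    {"claw": 0.7,"tx": 0,"ty": 0,"tz": 0,"ax": 0,"ay": 0,"az": 0},
    {"claw": 0.7,"tx": 0,"ty": 0,"tz": 0,"ax": 0,"ay": 0,"az": 0},
    {"claw": 0.7,"tx": 0,"ty": 0,"tz": 0,"ax": 0,"ay": 0,"az": 0},
    {"claw": 0.7,"tx": 0,"ty": 0,"tz": 0,"ax": 0,"ay": 0,"az": 0},
    {"claw": 0.7,"tx": 0,"ty": 0,"tz": 0,"ax": 0,"ay": 0,"az": 0},
    {"claw": 0.7,"tx": 0,"ty": 0,"tz": 0,"ax": 0,"ay": 0,"az": 0}
  ]
}}

```text
clock: 23.17
tcp_pos: [0.5536, 0.1149, 0.2374]
orientation: [2.67, 1.655, -0.005]
contact_force: [1.5, -6.3, -18.2]
grip_width: 0.0262
gripper_force: 32.3
```

```bash
python3 s.py
```

```text
t 23.1667 tcp [0.5536 0.1149 0.2374] yang -26.4 zax [-0.002 -0.002 -1.   ] toolcorr [ 0.0007  0.0012 -0.0026] j [-0.82  0.62  0.68  1.98 -0.57  0.74 -0.26] F [  1.5  -6.3 -18.2] M [-1.15 -0.2   1.08] w 0.0262
```

Call:
{"fn": "arm_command", "kwargs": {
  "plan": [
    {"claw": 0.7,"tx": 0,"ty": 0,"tz": 0,"ax": 0,"ay": 0,"az": -2},
    {"claw": 0.7,"tx": 0,"ty": 0,"tz": 0,"ax": 0,"ay": 0,"az": -2},
    {"claw": 0.7,"tx": 0,"ty": 0,"tz": 0,"ax": 0,"ay": 0,"az": -2},
    {"claw": 0.7,"tx": 0,"ty": 0,"tz": 0,"ax": 0,"ay": 0,"az": -2},
    {"claw": 0.7,"tx": 0,"ty": 0,"tz": 0,"ax": 0,"ay": 0,"az": -2},
    {"claw": 0.7,"tx": 0,"ty": 0,"tz": 0,"ax": 0,"ay": 0,"az": 0},
    {"claw": 0.7,"tx": 0,"ty": 0,"tz": 0,"ax": 0,"ay": 0,"az": 0},
    {"claw": 0.7,"tx": 0,"ty": 0,"tz": 0,"ax": 0,"ay": 0,"az": 0},
    {"claw": 0.7,"tx": 0,"ty": 0,"tz": 0,"ax": 0,"ay": 0,"az": 0},
    {"claw": 0.7,"tx": 0,"ty": 0,"tz": 0,"ax": 0,"ay": 0,"az": 0}
  ]
}}

```text
clock: 24.0
tcp_pos: [0.5544, 0.1157, 0.2389]
orientation: [-2.514, -1.882, -0.0]
contact_force: [-4.3, -0.2, 0.4]
grip_width: 0.0257
gripper_force: 2.3
```

```bash
python3 s.py
```

```text
t 24.0 tcp [0.5544 0.1157 0.2389] yang -16.4 zax [-0.     0.001 -1.   ] toolcorr [-0.0005  0.0008 -0.0011] j [-0.79  0.6   0.63  1.98 -0.53  0.73 -0.12] F [-4.3 -0.2  0.4] M [-0.12  1.03  0.05] w 0.0257
```

Call:
{"fn": "arm_command", "kwargs": {
  "plan": [
    {"claw": 0.7,"tx": 0,"ty": 0,"tz": 0,"ax": 0,"ay": 0,"az": -3},
    {"claw": 0.7,"tx": 0,"ty": 0,"tz": 0,"ax": 0,"ay": 0,"az": -3},
    {"claw": 0.7,"tx": 0,"ty": 0,"tz": 0,"ax": 0,"ay": 0,"az": 0},
    {"claw": 0.7,"tx": 0,"ty": 0,"tz": -0.005,"ax": 0,"ay": 0,"az": 0},
    {"claw": 0.7,"tx": 0,"ty": 0,"tz": -0.007,"ax": 0,"ay": 0,"az": 0},
    {"claw": 0.7,"tx": 0,"ty": 0,"tz": -0.01,"ax": 0,"ay": 0,"az": 0},
    {"claw": 0.7,"tx": 0,"ty": 0,"tz": -0.015,"ax": 0,"ay": 0,"az": 0},
    {"claw": 0.7,"tx": 0,"ty": 0,"tz": -0.02,"ax": 0,"ay": 0,"az": 0},
    {"claw": 0.7,"tx": 0,"ty": 0,"tz": -0.02,"ax": 0,"ay": 0,"az": 0},
    {"claw": 0.7,"tx": 0,"ty": 0,"tz": 0,"ax": 0,"ay": 0,"az": 0}
  ]
}}

```text
clock: 24.83
tcp_pos: [0.5563, 0.1152, 0.3204]
orientation: [2.411, 2.009, 0.011]
contact_force: [1.1, 0.2, 0.3]
grip_width: 0.0261
gripper_force: 0.0
```

```bash
python3 s.py; cat > n.py <<'E'
from h import *
acc={}
for k in range(3):
    r.grab_frame("scene")
    for t in ("screw_axis","wing_a","foot","tablet"):
        for d in r.tip_of(t,"scene"):
            p=w("scene",d["location"])
            if d["confidence"]>.3 and abs(p[0]-.555)<.04 and abs(p[1]-.113)<.04: print(t,round(d["confidence"],2),p.round(4))
E
python3 n.py; python3 v.py pics/c6.png
```

```text
t 24.8333 tcp [0.5563 0.1152 0.3204] yang -10.4 zax [ 0.007  0.002 -1.   ] toolcorr [-0.0007 -0.0018  0.0803] j [-0.85  0.48  0.7   1.93 -0.4   0.87 -0.12] F [1.1 0.2 0.3] M [-0.08 -0.04 -0.02] w 0.0261
screw_axis 0.56 [0.5539 0.1173 0.0778]
wing_a 0.74 [0.567  0.0896 0.0731]
wing_a 0.64 [0.5462 0.1408 0.0735]
foot 0.52 [0.552  0.1166 0.0209]
tablet 0.58 [0.5498 0.1135 0.0187]
tablet 0.51 [0.5521 0.1177 0.0244]
screw_axis 0.56 [0.5578 0.1167 0.0727]
wing_a 0.73 [0.5458 0.1383 0.0747]
wing_a 0.58 [0.566  0.0852 0.0754]
foot 0.72 [0.5527 0.1184 0.0193]
tablet 0.54 [0.552  0.1139 0.013 ]
screw_axis 0.62 [0.5573 0.1171 0.0747]
wing_a 0.65 [0.5458 0.1375 0.0737]
wing_a 0.56 [0.566  0.0889 0.0748]
foot 0.66 [0.553  0.1168 0.0224]
foot 0.59 [0.5451 0.1415 0.0736]
tablet 0.74 [0.5467 0.1111 0.0147]
```

View pics/c6.png

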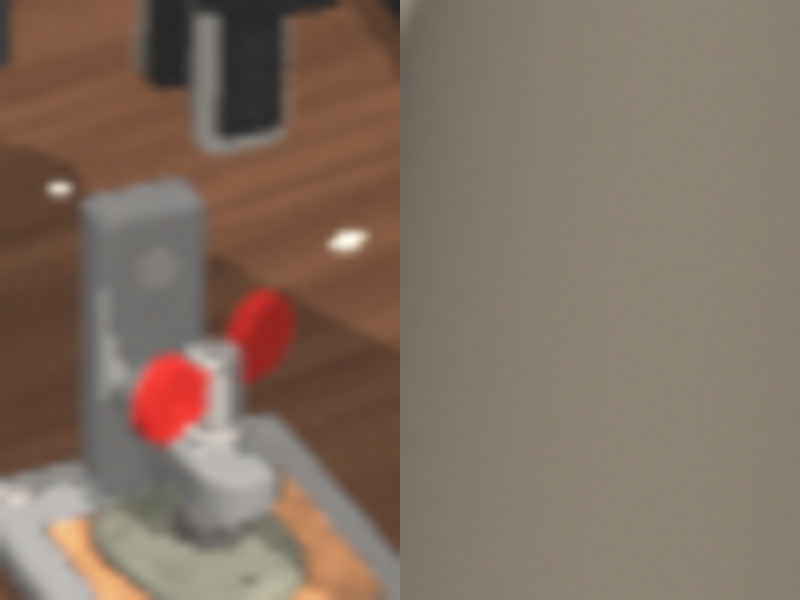

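The wings now lie at about -68°, some 433° past the start, and the foot sits at the tablet surface (about 21–22 mm). To be sure it is the screw's stop and not the fingers on the mast, I'll re-engage higher with a narrower opening and push gently.

Call:
{"fn": "arm_command", "kwargs": {
  "plan": [
    {"claw": 0.74,"tx": -0.0007,"ty": -0.0018,"tz": 0,"ax": 0,"ay": 0,"az": -6},
    {"claw": 0.74,"tx": 0,"ty": 0,"tz": 0.02,"ax": 0,"ay": 0,"az": -6},
    {"claw": 0.74,"tx": 0,"ty": 0,"tz": 0.02,"ax": 0,"ay": 0,"az": 0},
    {"claw": 0.74,"tx": 0,"ty": 0,"tz": 0.014,"ax": 0,"ay": 0,"az": 0},
    {"claw": 0.74,"tx": 0,"ty": 0,"tz": 0.012,"ax": 0,"ay": 0,"az": 0},
    {"claw": 0.74,"tx": 0,"ty": 0,"tz": 0.012,"ax": 0,"ay": 0,"az": 0},
    {"claw": 0.74,"tx": 0,"ty": 0,"tz": 0,"ax": 0,"ay": 0,"az": 0},
    {"claw": 0.74,"tx": 0,"ty": 0,"tz": 0,"ax": 0,"ay": 0,"az": 4},
    {"claw": 0.74,"tx": 0,"ty": 0,"tz": 0,"ax": 0,"ay": 0,"az": 4},
    {"claw": 0.74,"tx": 0,"ty": 0,"tz": 0,"ax": 0,"ay": 0,"az": 4}
  ]
}}

```text
clock: 26.52
tcp_pos: [0.5529, 0.115, 0.2383]
orientation: [2.415, 2.009, 0.001]
contact_force: [0.4, 0.3, -0.2]
grip_width: 0.022
gripper_force: 0.0
```

```bash
python3 s.py
```

```text
t 26.5167 tcp [0.5529 0.115  0.2383] yang -10.5 zax [ 0.001  0.    -1.   ] toolcorr [ 0.0003  0.002  -0.0017] j [-0.78  0.59  0.62  1.98 -0.51  0.72 -0.03] F [ 0.4  0.3 -0.2] M [ 0.04 -0.06 -0.02] w 0.022
```

Call:
{"fn": "arm_command", "kwargs": {
  "plan": [
    {"claw": 0.74,"tx": 0.0003,"ty": 0.002,"tz": -0.003,"ax": 0,"ay": 0,"az": 0},
    {"claw": 0.74,"tx": 0,"ty": 0,"tz": 0,"ax": 0,"ay": 0,"az": 2},
    {"claw": 0.74,"tx": 0,"ty": 0,"tz": 0,"ax": 0,"ay": 0,"az": 2},
    {"claw": 0.74,"tx": 0,"ty": 0,"tz": 0,"ax": 0,"ay": 0,"az": 2},
    {"claw": 0.74,"tx": 0,"ty": 0,"tz": 0,"ax": 0,"ay": 0,"az": 2},
    {"claw": 0.74,"tx": 0,"ty": 0,"tz": 0,"ax": 0,"ay": 0,"az": 2},
    {"claw": 0.74,"tx": 0,"ty": 0,"tz": 0,"ax": 0,"ay": 0,"az": 0},
    {"claw": 0.74,"tx": 0,"ty": 0,"tz": 0,"ax": 0,"ay": 0,"az": 0},
    {"claw": 0.74,"tx": 0,"ty": 0,"tz": 0,"ax": 0,"ay": 0,"az": 0},
    {"claw": 0.74,"tx": 0,"ty": 0,"tz": 0,"ax": 0,"ay": 0,"az": 0}
  ]
}}

```text
clock: 27.35
tcp_pos: [0.554, 0.1146, 0.2411]
orientation: [-2.574, -1.8, 0.003]
contact_force: [-4.8, -2.2, 3.9]
grip_width: 0.0219
gripper_force: 21.7
```

```bash
python3 s.py
```

```text
t 27.35 tcp [0.554  0.1146 0.2411] yang -20.1 zax [-0.002 -0.001 -1.   ] toolcorr [0.0007 0.0008 0.0011] j [-0.81  0.6   0.66  1.98 -0.54  0.74 -0.17] F [-4.8 -2.2  3.9] M [-0.34  1.17  0.73] w 0.0219
```

At 0.73 N m, against 0.035 N m of running torque, the screw meets resistance at the same wing angle with a different finger setup. So it is the screw's stop. I release and lift clear.

Call:
{"fn": "arm_command", "kwargs": {
  "plan": [
    {"claw": 0.74,"tx": 0,"ty": 0,"tz": 0,"ax": 0,"ay": 0,"az": -3},
    {"claw": 0.74,"tx": 0,"ty": 0,"tz": 0,"ax": 0,"ay": 0,"az": -3},
    {"claw": 0.74,"tx": 0,"ty": 0,"tz": 0,"ax": 0,"ay": 0,"az": -3},
    {"claw": 0.74,"tx": 0,"ty": 0,"tz": 0,"ax": 0,"ay": 0,"az": -3},
    {"claw": 0.74,"tx": 0,"ty": 0,"tz": -0.01,"ax": 0,"ay": 0,"az": 0},
    {"claw": 0.74,"tx": 0,"ty": 0,"tz": -0.02,"ax": 0,"ay": 0,"az": 0},
    {"claw": 0.74,"tx": 0,"ty": 0,"tz": -0.03,"ax": 0,"ay": 0,"az": 0},
    {"claw": 0.74,"tx": 0,"ty": 0,"tz": -0.03,"ax": 0,"ay": 0,"az": 0},
    {"claw": 0.74,"tx": 0,"ty": 0,"tz": -0.03,"ax": 0,"ay": 0,"az": 0},
    {"claw": 0.74,"tx": 0,"ty": 0,"tz": 0,"ax": 0,"ay": 0,"az": 0}
  ]
}}

```text
clock: 28.18
tcp_pos: [0.557, 0.1144, 0.3674]
orientation: [2.375, 2.051, 0.016]
contact_force: [0.8, -0.9, 0.3]
grip_width: 0.022
gripper_force: 0.0
```

```bash
python3 s.py; python3 n.py;  python3 v.py pics/c7.png
```

```text
t 28.1833 tcp [0.557  0.1144 0.3674] yang -8.4 zax [ 0.01   0.004 -1.   ] toolcorr [-0.0004 -0.0033  0.1273] j [-0.89  0.42  0.75  1.89 -0.35  0.95 -0.13] F [ 0.8 -0.9  0.3] M [-0.01 -0.09 -0.02] w 0.022
screw_axis 0.74 [0.5566 0.118  0.074 ]
wing_a 0.67 [0.5583 0.0849 0.0729]
wing_a 0.46 [0.544  0.1422 0.0727]
foot 0.47 [0.554  0.1132 0.0207]
tablet 0.83 [0.5508 0.1116 0.0156]
screw_axis 0.7 [0.5605 0.1148 0.0737]
wing_a 0.67 [0.5471 0.1407 0.077 ]
wing_a 0.52 [0.566  0.0895 0.0746]
foot 0.58 [0.5532 0.1149 0.0202]
tablet 0.53 [0.5491 0.1136 0.0122]
screw_axis 0.73 [0.5607 0.1152 0.0739]
wing_a 0.48 [0.5668 0.087  0.0718]
wing_a 0.45 [0.5428 0.1399 0.0693]
foot 0.63 [0.5512 0.1163 0.0215]
tablet 0.62 [0.5473 0.1122 0.0165]
tablet 0.62 [0.5572 0.1133 0.0758]
```

View pics/c7.png

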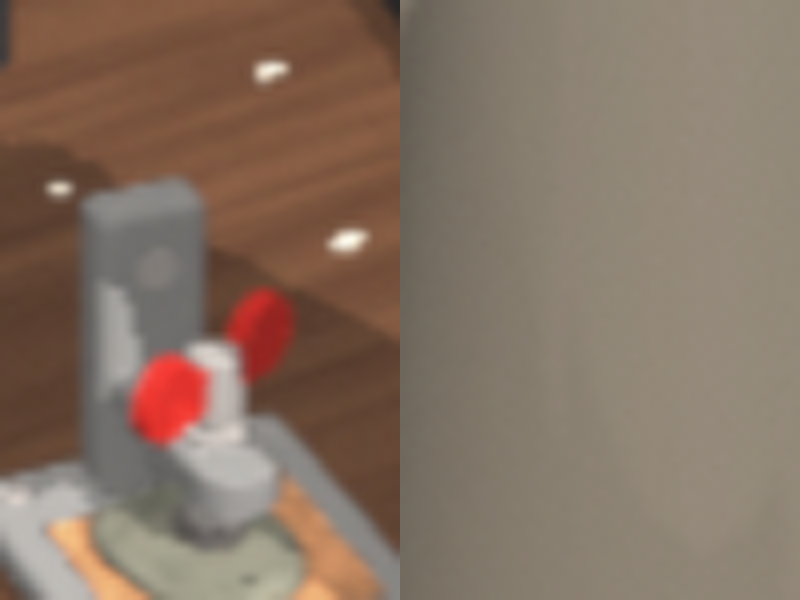

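The wings stand at the same angle as before the test (image positions 170,398 and 262,335). The hub top reads about 74 mm, which matches tight, and the foot is on the tablet. The tool is clear, so I hand in.

```bash
python3 -c "
from bench import r
print(r.hand_in())"
```

```text
the job is handed in; nothing more can be done
None
```

I tightened the grey clamp's thumbscrew to its firm stop with its foot on the jade tablet, then lifted the arm clear and handed the job in; no verdict came back. The third stroke overran the stop and wound the fingers up to 8.6 N m for about a second, and I saw no sign that anything shifted.

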